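Rehang the washed lift-off door of the cup cabinet

TASK

The washed door of the small wooden cup cabinet is leaning in the wire drying stand. Hang it back on the cabinet: let both hinge sockets down over the two upright hinge pins until the door sits fully home, then swing it shut. Leave the jug, gel bottle and sugar caddy where they are.

Things in the scene. Friction and masses are not known exactly. Their poses are not given: they have to be found in the camera images.
- cabinet: open-fronted wooden cup cabinet, fixed, 130 deep (x) x 220 wide (y) x 205 tall, on 10 mm feet. Origin: centre of its underside; +x to its back, open front face at x=-65. A steel hinge strip with two upright pins is on the front at the -y side; two rubber bumpers at the +y side (y=79) stop the shut door parallel to the front, its back 6 mm off the face.
- hinge_nominal (a point): where the door's origin comes to be when it hangs home, if the hinge strip sits in the middle of its slots: in the cabinet's frame x=-78, y=-92, z=18. The strip is screwed on through cross slots, so both pins together may truly stand up to 7 mm to either side of this along the cabinet's y (not in x or z); how far is not told. Axes as the cabinet's.
- lower_pin_seat (a point): nominal seat of the lower pin (same unknown sideways shift): 25 above hinge_nominal. The upper pin's seat is 110 higher on the same vertical axis. Each pin is 8 in diameter and stands 19 above its seat, the last 7 tapering to 5; its seat is a knuckle of 17 diameter, 13 high, standing clear of the face.
- door: white framed clear door, about 0.32 kg, loose. Origin on its hinge axis at the level of its lower edge; z up along the door, +y to the free edge, +x to its inside; shut, its axes are the cabinet's. Leaf: y=12 to 182, z=0 to 185, 14 thick (x -7 to 7). It opens by turning counterclockwise seen from above, swings freely, and hung it droops by about 0.025 rad in the play.
- door_top (a point): middle of the door's top edge, at y=97, x=0, z=185 of the door. The top rail is 14 thick and 26 high, the place to pinch from above (clear panel 4 thick below it; side stiles 22 wide). Brass pull, 18 long, on the outside (-x) of the free stile at y=171, z=95.
- lower_socket (a point): mouth of the lower hinge socket, at x=0, y=0, z=25 of the door; the upper one is 110 higher. Sockets: tubes of 17 outside and 10 inside diameter, 26 long, open below, capped above. Home, each mouth rests on its pin's seat; set down beside the pins they can come to rest as low, but the door then falls when let go.
- stand: steel wire drying stand, fixed; origin under its middle. The door stands on two wires 8 above the table, hinge end to the stand's +x, and leans back by 0.26 rad, top towards the stand's +y, on two uprights 110 long behind its stiles; two pegs 34 high in front keep its foot.
- steel_jug: small steel milk jug, 89x58x87, loose; origin centre of underside. Leave alone.
- gel_bottle: pump bottle of hand gel, 56x35x134, loose; origin centre of underside. Leave alone.
- sugar_caddy: white porcelain caddy with sugar sachets, 74x77x60, loose, between stand and cabinet; origin centre of underside. Leave alone.

How it is judged:
By the outcome, as a careful person would: the job done as asked, in the order asked, and still so for the second after the job is handed in, with the robot touching nothing.
It also fails if it takes over 72 s, if anything falls off the work surface, if the arm or the gripper's body presses on something with over 40 N, if the wrist force passes 120 N, or if a joint passes its speed limit or range.

ROBOT

A 6-joint arm with a two-finger parallel gripper is mounted at the origin on a cart in front of the work surface, level with it; the furniture and walls round the work are solid. World frame = base frame: x ahead of the robot, y to its left, z up, the work surface at z = 0. Lengths are in m, angles in rad, forces in N, time in s.
With the tool pointing down it reaches from about 0.35 to 0.875 m from the base axis. Payload 4.2 kg.
Tool frame: the origin (TCP) lies at the very end of the fingers, on their centre line; the grasp point (between the pads) lies 19 mm behind it; z points along the fingers, y is the line along which they close (so a half turn about z gives the same grasp; the last joint's range is limited). The gripper opens to 85 mm and grips with 20 to 120 N. Pads are 22 mm wide; open, the fingers measure 114 mm over their backs; the gripper's body (76 mm by 85 mm) begins 54 mm behind the grasp point. The pads swing forward as they close: fully open they stand 13 mm farther back than shut.
Start: joints at [1.535, 0.385, 0.008, 0, -1.194, -0.259], TCP at [0.182, 0.598, 0.231] pointing down, gripper open.
Joint ranges: [-3.14, 3.14], [-1.21, 2.06], [-1.07, 1.41], [-3.16, 2.05], [-2.99, -0.16], [-3.1, 3.1]. Speed limits (rad/s): [2.79, 2.79, 3.14, 3.14, 3.14, 3.14].

INTERFACE

Orientations are given as a unit quaternion [w, x, y, z].
In Python, from station import ctrl, kinematics, viewer, finish_job, read_t, read_joints, read_qvel, read_tau, read_tcp_pos, read_orientation, read_ft_force, read_moment, read_finger_gap, read_finger_force gives the robot as it stands. Calls block until the motion is done:
- ctrl.move_to(position, orientation): joint-space move of the TCP to a pose.
- ctrl.move_l(position, rate=0.15, attitude=None): straight line of the TCP; attitude=None keeps the orientation; rate is the mean speed in m/s.
- ctrl.movej(angles): joint-space move.
- ctrl.grip(opening, newtons=None): finger opening in m; newtons is the grip in N (None keeps the last); returns when the fingers have stopped.
- ctrl.hold(seconds).
- kinematics.ik(position, orientation): joint angles nearest the present ones, or None.
- viewer.camera(name): name is "scene" or "side" or "wrist"; returns a dict with "img" (480x640x3 uint8, blue, green, red), "camera_matrix" (3x3 intrinsics, pixels), "world_to_cam" (4x4, takes a point from world to camera coordinates); the wrist camera has in their place "mount" (4x4, takes a point from camera to tool coordinates, whose origin is the TCP and whose axes are the flange's). Camera axes: x right, y up, looking along -z (the intrinsics and any distortion apply to the point x, -y, -z); pixel columns grow to the right and rows downward; lengths in m; the calibration is good to about 2 mm. A picture is of the moment at which its call begins: read the wrist's pose just before it. There is no depth.
A pose or a line that the arm cannot do raises ctrl.Unreachable and nothing moves.
- finish_job(): hands the job in; it is judged then, once.
Readings, each from a call of its own:
- read_t(): time.
- read_joints(): joint angles.
- read_qvel(): joint speeds.
- read_tau(): joint torques, N m.
- read_tcp_pos(): TCP position.
- read_orientation(): TCP orientation.
- read_ft_force(): force on the tool from outside, world axes, zero at the start.
- read_moment(): the same for the moment, N m.
- read_finger_gap(): finger opening in m.
- read_finger_force(): force on a finger pad.
Only numpy, scipy, OpenCV 4.12 (cv2) and the standard library are available. Lean on these libraries where they do the work, as an engineer would, in place of code of your own. Each camera call takes 0.05 s, during which the arm holds its last target. There are 200 camera calls.

## Working session

There is one attempt and no reset: what is moved stays moved. The work goes in short steps, each a Python script; the robot and the scene stay as the last script left them, time stands still between calls to the robot, and variables do not carry over. Pictures are saved under pics/ and viewed, at most 10 in all, crops included, and the job is handed in when it is done.

```bash
ls; mkdir -p pics; python3 - <<'E'
from station import *
import cv2,numpy as np
for n in("scene","side","wrist"):
    d=viewer.camera(n);cv2.imwrite(f"pics/{n}0.png",d["img"])
    print(n,{k:np.round(v,3).tolist() for k,v in d.items() if k!="img"})
print(read_tcp_pos(),read_orientation(),read_t())
E
```

```text
pics
scene {'camera_matrix': [[450.39, 0.0, 322.054], [0.0, 450.39, 234.231], [0.0, 0.0, 1.0]], 'world_to_cam': [[-0.467, -0.884, -0.008, 0.229], [0.649, -0.349, 0.676, -0.499], [-0.6, 0.311, 0.737, -0.586], [0.0, 0.0, 0.0, 1.0]]}
side {'camera_matrix': [[525.105, 0.0, 316.419], [0.0, 525.105, 234.738], [0.0, 0.0, 1.0]], 'world_to_cam': [[0.95, -0.31, -0.018, -0.579], [0.223, 0.639, 0.736, -0.174], [-0.217, -0.704, 0.677, -1.075], [0.0, 0.0, 0.0, 1.0]]}
wrist {'camera_matrix': [[380.148, 0.0, 315.191], [0.0, 380.148, 234.567], [0.0, 0.0, 1.0]], 'mount': [[0.0, 0.953, 0.304, 0.078], [1.0, -0.0, 0.0, -0.0], [0.0, 0.304, -0.953, -0.142], [0.0, 0.0, 0.0, 1.0]]}
[0.18144544 0.59761768 0.2304651 ] [ 8.50388249e-04  9.89146673e-01 -1.46929009e-01 -5.53751969e-05] 0.15
```

View pics/scene0.png

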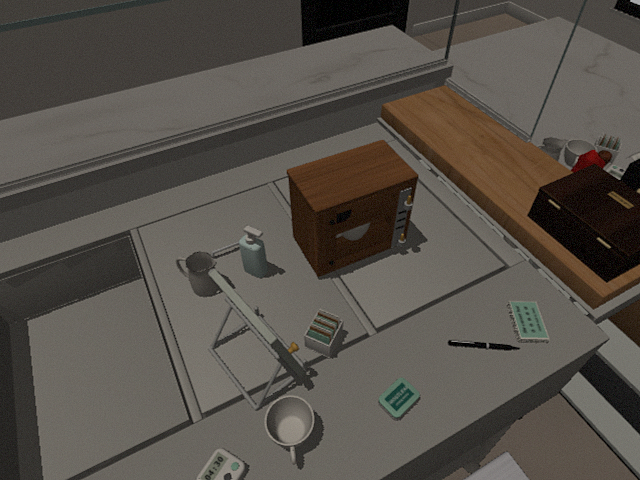

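View pics/side0.png

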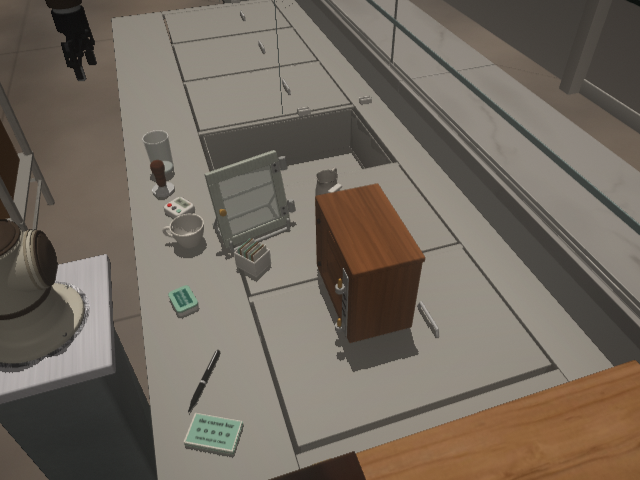

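```bash
python3 - <<'E'
import cv2,numpy as np
s=cv2.imread("pics/scene0.png");d=cv2.imread("pics/side0.png")
def c(i,x,y,w,h,f):return cv2.resize(i[y:y+h,x:x+w],None,fx=f,fy=f,interpolation=cv2.INTER_CUBIC)
g=lambda i:np.clip(255*(i/255.)**.6,0,255).astype(np.uint8)
# door: left scene, right side
cv2.imwrite("pics/door.png",g(np.hstack([c(s,195,255,130,160,3),c(d,195,135,130,160,3)])))
cv2.imwrite("pics/cab.png",g(np.hstack([c(s,285,138,135,150,2.9),c(d,308,180,135,200,2.175)[:435]])))
E
```

```text
(no output)
```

View pics/door.png

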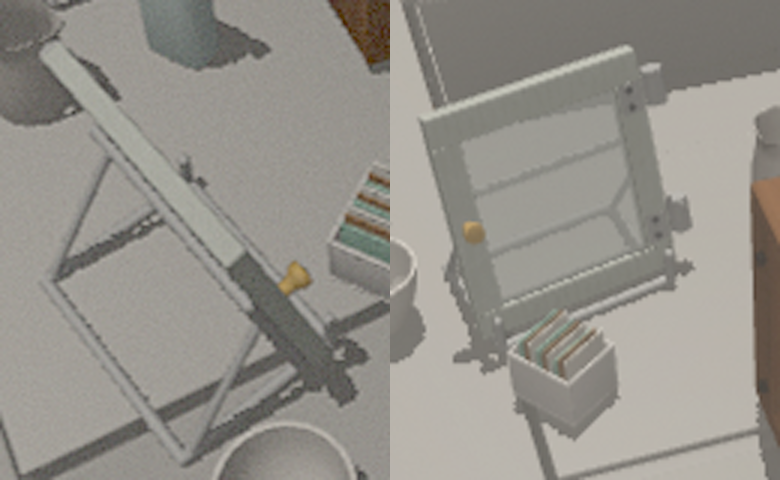

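View pics/cab.png

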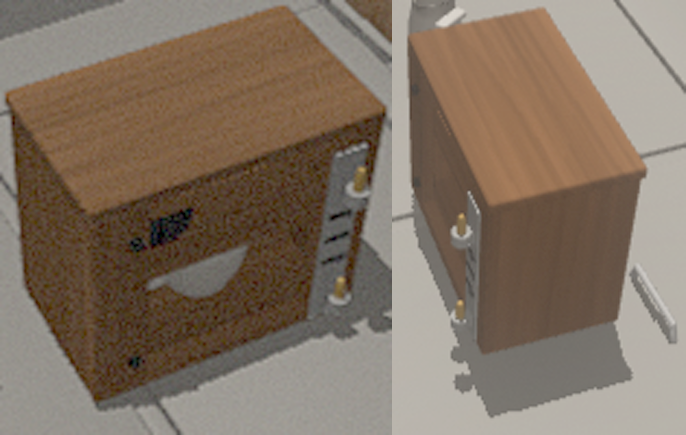

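```bash
cat > h.py <<'E'
from station import *
import cv2,numpy as np
from scipy.spatial.transform import Rotation as Rot
def quat(M): q=Rot.from_matrix(M).as_quat(); return np.array([q[3],*q[:3]])
def mat(q): return Rot.from_quat([q[1],q[2],q[3],q[0]]).as_matrix()
def snap(n,fn=None):
    p,q=read_tcp_pos(),read_orientation()
    d=viewer.camera(n)
    if n=="wrist":
        T=np.eye(4);T[:3,:3]=mat(q);T[:3,3]=p
        d["c2w"]=T@d["mount"]
    else: d["c2w"]=np.linalg.inv(d["world_to_cam"])
    if fn: cv2.imwrite("pics/"+fn,d["img"]); np.savez("pics/"+fn[:-4],K=d["camera_matrix"],c2w=d["c2w"],img=d["img"])
    return d
def ray(d,uv):
    K=d["K"] if "K" in d else d["camera_matrix"]; c=d["c2w"]
    v=np.linalg.solve(K,[uv[0],uv[1],1.]); v=c[:3,:3]@np.array([v[0],-v[1],-v[2]])
    return c[:3,3],v/np.linalg.norm(v)
def proj(d,P):
    K=d["K"] if "K" in d else d["camera_matrix"]
    p=np.linalg.inv(d["c2w"])@np.append(P,1); u=K@np.array([p[0],-p[1],-p[2]]); return u[:2]/u[2]
def plane(d,uv,z):
    o,v=ray(d,uv); return o+v*(z-o[2])/v[2]
def tri(*obs):
    A=np.zeros((3,3));b=np.zeros(3);rs=[ray(*o) for o in obs]
    for o,v in rs: M=np.eye(3)-np.outer(v,v);A+=M;b+=M@o
    X=np.linalg.solve(A,b); return X,max(np.linalg.norm((np.eye(3)-np.outer(v,v))@(X-o)) for o,v in rs)
E
python3 - <<'E'
from h import *
S=snap("scene","scene1.png");D=snap("side","side1.png")
np.set_printoptions(precision=4,suppress=True)
print("cams",S["c2w"][:3,3],D["c2w"][:3,3])
s=lambda x,y:(x/2.9+285,y/2.9+138); e=lambda x,y:((x-391.5)/2.175+308,y/2.175+180)
for n,a,b in [("A",(5,97),(410,37)),("B",(285,5),(545,10)),("C",(385,108),(646,172)),("D",(95,213),(487,207)),("up",(361,167),(461,213)),("lo",(341,277),(460,300))]:
    print(n,tri((S,s(*a)),(D,e(*b))),plane(S,s(*a),.215),plane(D,e(*b),.215))
s=lambda x,y:(x/3+195,y/3+255); e=lambda x,y:((x-390)/3+195,y/3+135)
for n,a,b in [("hingeTop",(62,40),(634,54)),("freeTop",(246,250),(423,124)),("pull",(297,270),(473,233))]:
    print(n,tri((S,s(*a)),(D,e(*b))))
print(np.array([plane(S,(x,y),.06) for x,y in [(323,311),(344,316),(330,343),(306,338)]]))
E
```

```text
cams [0.0794 0.2104 0.7705] [ 0.356  -0.8247  0.8452]
A (array([ 0.6285, -0.0353,  0.229 ]), np.float64(0.04481717753738782)) [ 0.7081 -0.0403  0.215 ] [ 0.5917 -0.0675  0.215 ]
B (array([ 0.6444, -0.1956,  0.3   ]), np.float64(0.023492814492372106)) [ 0.7058 -0.259   0.215 ] [ 0.7195 -0.0708  0.215 ]
C (array([ 0.6718, -0.2951,  0.1862]), np.float64(0.050053961142561616)) [ 0.5796 -0.2544  0.215 ] [ 0.7119 -0.2868  0.215 ]
D (array([ 0.676 , -0.1161,  0.0588]), np.float64(0.03824379493358413)) [ 0.583  -0.0424  0.215 ] [ 0.5827 -0.2813  0.215 ]
up (array([ 0.5773, -0.2414,  0.1699]), np.float64(0.00038477505115015623)) [ 0.5404 -0.2076  0.215 ] [ 0.5622 -0.2806  0.215 ]
lo (array([ 0.5777, -0.242 ,  0.0595]), np.float64(0.0003990239434994416)) [ 0.4691 -0.143   0.215 ] [ 0.5335 -0.3575  0.215 ]
hingeTop (array([0.5698, 0.1537, 0.1836]), np.float64(0.0023737636173171103))
freeTop (array([0.4044, 0.1171, 0.1835]), np.float64(0.0014634656684593193))
pull (array([0.4237, 0.0846, 0.1033]), np.float64(0.00232400166441132))
[[ 0.4864 -0.0005  0.06  ]
 [ 0.4588 -0.0294  0.06  ]
 [ 0.4225  0.0195  0.06  ]
 [ 0.4512  0.0523  0.06  ]]
```

```bash
python3 - <<'E'
from h import *
np.set_printoptions(precision=4,suppress=True)
S=np.load("pics/scene1.npz");D=np.load("pics/side1.npz")
s=lambda x,y:(x/2.9+285,y/2.9+138); e=lambda x,y:((x-391.5)/2.175+308,y/2.175+180)
for n,a,b in [("backL",(5,97),(545,10)),("backR",(285,5),(646,172)),("frontR",(385,108),(487,207)),("frontL",(95,213),(410,37))]:
    print(n,*tri((S,s(*a)),(D,e(*b))))
def Rd(yaw): # tool down, x axis along yaw
    x=np.array([np.cos(yaw),np.sin(yaw),0]);z=np.array([0,0,-1.]);return quat(np.c_[x,np.cross(z,x),z])
ctrl.move_l(np.array([.25,.45,.33]),rate=.25)
ctrl.move_to(np.array([.48,.145,.33]),Rd(.22)); snap("wrist","wd.png"); t=read_t()
ctrl.move_to(np.array([.48,-.24,.31]),Rd(0)); snap("wrist","wp.png"); print(t,read_t(),read_joints())
a=cv2.imread("pics/wd.png");b=cv2.imread("pics/wp.png")
cv2.imwrite("pics/w.png",cv2.resize(np.hstack([a[:,60:580],b[:,60:580]]),(800,369)))
E
echo "def Rd(yaw):
    x=np.array([np.cos(yaw),np.sin(yaw),0]);z=np.array([0,0,-1.]);return quat(np.c_[x,np.cross(z,x),z])" >>h.py
```

```text
backL [ 0.7298 -0.0488  0.1963] 0.00038522668747366384
backR [ 0.7222 -0.2722  0.199 ] 0.0011740600990211801
frontR [ 0.5904 -0.2667  0.1999] 0.0022170546618230317
frontL [ 0.5972 -0.0493  0.1997] 0.0002707660774419895
2.6333 4.1167 [-0.1594  0.186  -0.0727 -0.0001 -1.3118  1.7319]
```

View pics/w.png

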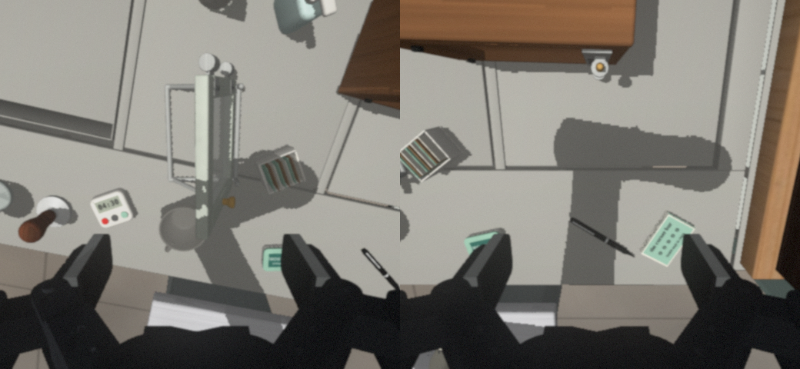

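```bash
python3 - <<'E'
from h import *
np.set_printoptions(precision=4,suppress=True)
P=np.load("pics/wp.npz");im=P["img"]
hsv=cv2.cvtColor(im,cv2.COLOR_BGR2HSV)
m=cv2.inRange(hsv,(12,90,90),(32,255,255));m[:60]=0;m[120:]=0;m[:,:290]=0;m[:,350:]=0
n,l,st,c=cv2.connectedComponentsWithStats(m);print("gold",st[1:].tolist(),c[1:])
k=np.argmax(st[1:,4])+1;print("pin tip@.170",plane(P,c[k],.170),"bbox ctr",plane(P,st[k,:2]+st[k,2:4]/2,.17))
D=np.load("pics/wd.npz");im2=D["img"]
a=cv2.resize(im[50:130,270:370],None,fx=4,fy=4,interpolation=cv2.INTER_CUBIC)
b=cv2.resize(im2[50:270,290:390],None,fx=2.6,fy=2.6,interpolation=cv2.INTER_CUBIC)
o=np.zeros((580,700,3),np.uint8);o[:320,:400]=a;o[:572,420:680]=b
cv2.imwrite("pics/zoom.png",o)
# cabinet front top edge in wp: last wood row per column
w=cv2.inRange(hsv,(3,90,40),(20,255,255))
pts=[]
for u in range(90,340,10):
    r=np.flatnonzero(w[:110,u]); 
    if len(r): pts.append((u,r.max()))
print(pts[::3])
E
```

```text
gold [[316, 82, 9, 10, 70]] [[319.6429  86.7429]]
pin tip@.170 [ 0.5762 -0.2421  0.17  ] bbox ctr [ 0.576  -0.2427  0.17  ]
[(90, np.int64(59)), (120, np.int64(72)), (150, np.int64(74)), (180, np.int64(78)), (210, np.int64(79)), (240, np.int64(80)), (270, np.int64(80)), (300, np.int64(81)), (330, np.int64(63))]
```

View pics/zoom.png

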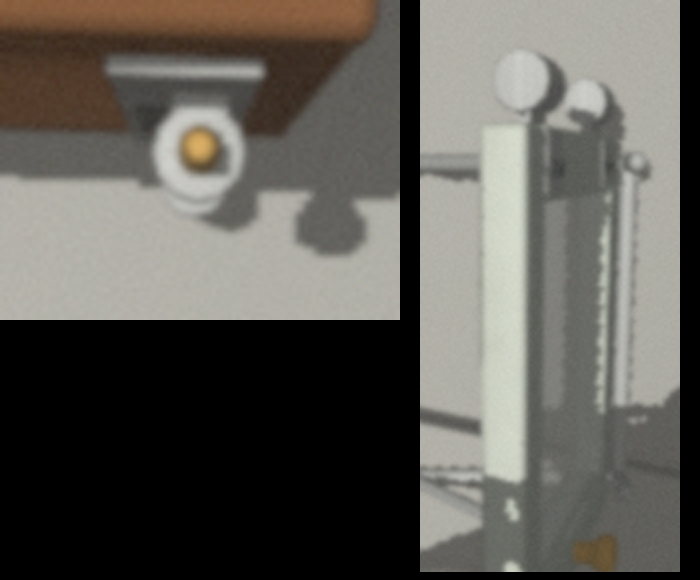

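```bash
python3 - <<'E'
from h import *
np.set_printoptions(precision=4,suppress=True)
D=np.load("pics/wd.npz");g=cv2.cvtColor(D["img"],cv2.COLOR_BGR2GRAY).astype(float)
f=lambda x,y:((x-420)/2.6+290,y/2.6+50)
L=plane(D,f(483,126),.1868);R=plane(D,f(527,126),.1904);C=plane(D,f(523,80),.1654)
L2=plane(D,f(485,470),.1868);R2=plane(D,f(527,470),.1904)
print(L,R,"thick",np.linalg.norm((L-R)[:2]));print("cap",C)
for a,b in((L2,L),(R2,R)):
    d=(b-a)[:2];print("yaw",np.arctan2(d[1],d[0]),np.linalg.norm(d))
S=np.load("pics/scene1.npz")
for n,p in(("L",L),("R",R),("C",C)):print(n,proj(S,p))
yaw=np.mean([np.arctan2(*(b-a)[1::-1]) for a,b in((L2,L),(R2,R))])
h=np.array([np.cos(yaw),np.sin(yaw)]);print("end y=12 minus cap",((L+R)[:2]/2-C[:2])@h, "free top pred in scene",proj(S,R-np.append(h*.17,0)))
E
```

```text
[0.5657 0.1658 0.1868] [0.5682 0.1542 0.1904] thick 0.011799197611057414
cap [0.5811 0.1575 0.1654]
yaw 0.22662149199080464 0.09769868004360091
yaw 0.23401322863544338 0.09646855839160022
L [209.9022 272.7698]
R [215.7694 267.7247]
C [214.1305 272.2982]
end y=12 minus cap -0.013218374291791294 free top pred in scene [278.7682 337.1727]
```

```bash
python3 - <<'E'
from h import *
np.set_printoptions(precision=4,suppress=True)
yaw=.23;t=.26;h=np.array([np.cos(yaw),np.sin(yaw),0]);n=np.array([-h[1],h[0],0]);up=np.array([0,0,1.])
dz=np.cos(t)*up+np.sin(t)*n
q=quat(np.c_[h,np.cross(-dz,h),-dz])
top=np.array([.4848,.141,.1886]);G=top-.032*dz
ctrl.move_to(np.array([.48,.0,.34]),Rd(.1))
ctrl.move_to(G+.08*dz,q); ctrl.grip(.06)
ctrl.move_l(G,rate=.12); print("F before",read_ft_force(),read_tcp_pos()-G)
ctrl.grip(0.0,80); print("gap",read_finger_gap(),read_finger_force(),read_ft_force())
if read_finger_gap()>.01:
    ctrl.move_l(G+.02*dz,rate=.08);print(read_ft_force(),read_finger_gap())
    ctrl.move_l(G+.13*dz,rate=.15);print(read_ft_force(),read_finger_gap(),read_moment())
    ctrl.move_l(np.array([.46,.10,.30]),rate=.15,attitude=Rd(.1));ctrl.hold(.3)
    print(read_ft_force(),read_moment(),read_finger_gap())
    W=snap("wrist","wh.png");S=snap("scene","sh.png");D=snap("side","dh.png")
    b=cv2.resize(W["img"][20:300,255:385],None,fx=2,fy=2,interpolation=cv2.INTER_CUBIC)
    d=cv2.resize(D["img"][60:340,130:390],None,fx=2,fy=2,interpolation=cv2.INTER_CUBIC)
    cv2.imwrite("pics/held.png",np.hstack([b,d]))
print(read_t())
E
```

```text
F before [0.7051 0.2267 0.6532] [0.0005 0.0004 0.0006]
gap 0.012921121478791597 78.35798978805542 [-0.5083  0.0387  2.0139]
[ 0.1674 -0.9622 -3.4909] 0.012710956887293148
[ 0.924   0.0697 -3.4114] 0.012886484992335844 [0.7355 0.2656 0.0429]
[ 0.3669 -0.1941 -2.1978] [0.0325 0.0453 0.0191] 0.01301788242704888
9.8833
```

View pics/held.png

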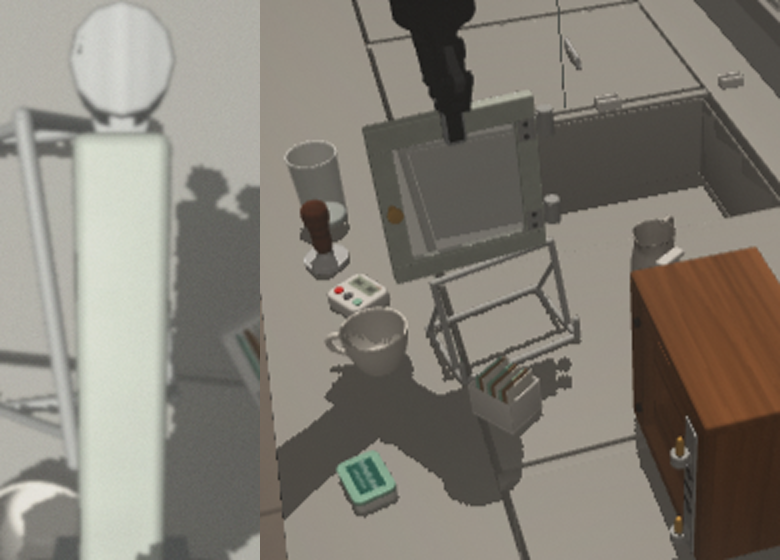

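```bash
python3 - <<'E'
from h import *
np.set_printoptions(precision=4,suppress=True)
W=np.load("pics/wh.npz");D=np.load("pics/dh.npz")
p=read_tcp_pos();R=mat(read_orientation());print(p)
# cap in tool frame
def tool(uv,tz):
    o,v=ray(W,uv);o=R.T@(o-p);v=R.T@v;return o+v*(tz-o[2])/v[2]
img=cv2.cvtColor(W["img"],cv2.COLOR_BGR2GRAY)
c=tool((316,47.5),-.008);print("cap tool",c)
ex=tool((255+122/2,20+133/2),-.032);print("hinge end of top",ex,"edges",tool((255+77/2,20+160/2),-.032),tool((255+165/2,20+160/2),-.032),tool((255+80/2,20+480/2),-.032),tool((255+162/2,20+480/2),-.032))
# predictions in side image
d0=np.array([c[0],c[1],.153]) # door origin in tool (tool z down): top at -.032 -> bottom .153
X=np.array([1,0,0.])
for n,y,z,x in [("topH",12,185,-7),("topF",182,185,-7),("botF",182,0,-7),("botH",12,0,-7),("capU",0,161,0),("capL",0,51,0),("pull",171,95,-15)]:
    # door y=-tool x, door x = -tool y? tool y=z x x
    P=p+R@(d0+np.array([-y,-x,-z])/1000)
    uv=proj(D,P);print(n,P,(uv-[130,60])*2+[260,0])
E
```

```text
[0.46   0.1004 0.2998]
cap tool [ 0.0981  0.     -0.008 ]
hinge end of top [ 0.085  0.    -0.032] edges [ 0.0816 -0.0061 -0.032 ] [ 0.0816  0.0059 -0.032 ] [ 0.0349 -0.0064 -0.032 ] [ 0.0349  0.0063 -0.032 ]
topH [0.5464 0.1021 0.3317] [534.3053  90.3656]
topF [0.3772 0.085  0.3318] [364.9101 128.9761]
botF [0.3772 0.0849 0.1468] [397.9446 281.757 ]
botH [0.5463 0.1021 0.1467] [547.7823 240.8888]
capU [0.5576 0.1103 0.3077] [545.0009 106.1234]
capL [0.5576 0.1103 0.1977] [552.5011 196.6598]
pull [0.389  0.0781 0.2418] [394.709  209.2964]
```

```bash
cat >> h.py <<'E'
CAP=np.array([.0975,0.])
def tcp_for(pin,yaw,doorz):
    c,s=np.cos(yaw),np.sin(yaw)
    return np.array([pin[0]-c*CAP[0],pin[1]-s*CAP[0],doorz+.153])
def lower(P,z_end,step=.002,lim=8,rate=.05):
    ctrl.hold(.15);f0=read_ft_force();P=np.array(P)
    while P[2]>z_end:
        P[2]-=step;ctrl.move_l(P,rate=rate);f=read_ft_force()-f0
        if abs(f[2])>lim or np.hypot(f[0],f[1])>lim: break
    m=read_tcp_pos();print("stop cmd",P,"act",m,"doorz",m[2]-.153,"dF",f,"M",read_moment());return P
E
python3 - <<'E'
from h import *
np.set_printoptions(precision=4,suppress=True)
pin=np.array([.577,-.2421])
A=tcp_for(pin+[-.07,.04],0,.135)
ctrl.move_l(np.array([.44,.03,A[2]+.01]),rate=.25,attitude=Rd(0))
ctrl.move_l(A,rate=.25)
ctrl.move_l(tcp_for(pin+[-.07,.025],0,.06),rate=.15)
ctrl.move_l(tcp_for(pin+[0,.025],0,.06),rate=.1);ctrl.hold(.2)
W=snap("wrist","wa.png");S=snap("scene","sa.png")
print(read_tcp_pos(),read_ft_force(),read_t())
hsv=cv2.cvtColor(W["img"],cv2.COLOR_BGR2HSV);m=cv2.inRange(hsv,(12,90,90),(32,255,255));m[160:]=0
n,l,st,c=cv2.connectedComponentsWithStats(m);print(st[1:].tolist())
k=np.argmax(st[1:,4])+1;print(c[k],plane(W,c[k],.172),"expected pix",proj(W,[*pin,.172]))
a=cv2.resize(W["img"][0:150,230:430],None,fx=2.5,fy=2.5,interpolation=cv2.INTER_CUBIC)
b=cv2.resize(S["img"][150:300,320:440],None,fx=2.5,fy=2.5,interpolation=cv2.INTER_CUBIC)
cv2.imwrite("pics/al.png",np.hstack([a,b]))
E
```

```text
[ 0.4792 -0.2171  0.2132] [ 0.4566 -0.4593 -2.9506] 13.2167
[[0, 0, 459, 19, 5315], [178, 17, 21, 3, 44], [175, 18, 1, 1, 1], [240, 55, 1, 1, 1], [288, 54, 1, 1, 1], [278, 57, 1, 1, 1], [264, 59, 1, 1, 1], [289, 58, 1, 1, 1], [178, 60, 1, 1, 1], [275, 63, 1, 1, 1], [281, 62, 2, 1, 2], [287, 62, 1, 2, 2], [360, 62, 17, 18, 202], [282, 64, 2, 1, 2], [289, 64, 2, 1, 2], [260, 67, 1, 1, 1], [362, 78, 1, 1, 1], [344, 82, 9, 10, 63], [632, 83, 8, 32, 122], [631, 113, 1, 3, 3], [636, 115, 1, 1, 1], [621, 116, 19, 44, 462], [628, 127, 2, 3, 4], [624, 143, 1, 1, 1]]
[275.4762   6.0591] [ 0.6006 -0.2003  0.172 ] expected pix [371.5321  66.4543]
```

View pics/al.png

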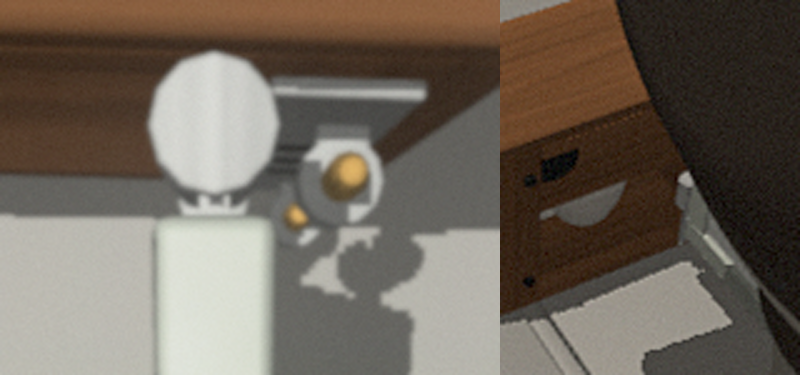

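```bash
python3 - <<'E'
from h import *
np.set_printoptions(precision=4,suppress=True)
pin=np.array([.577,-.2419])
ctrl.move_l(tcp_for(pin,0,.05),rate=.05)
ctrl.move_l(tcp_for(pin,0,.042),rate=.05)
lower(tcp_for(pin,0,.042),.153+.012)
print(read_t(),read_finger_gap())
E
```

```text
stop cmd [ 0.4795 -0.2419  0.169 ] act [ 0.4801 -0.2424  0.1717] doorz 0.01871002757118892 dF [-4.5712  2.7657 12.7929] M [0.8023 1.466  0.3063]
17.6083 0.012981374762117116
```

```bash
python3 - <<'E'
from h import *
np.set_printoptions(precision=4,suppress=True)
P=np.array([.4799,-.2421,.1715]);ctrl.move_l(P,rate=.05);ctrl.hold(.1);print(read_ft_force())
for d in ([.003,0,0],[-.003,0,0],[0,.003,0],[0,-.003,0]):
    ctrl.move_l(P+d,rate=.03);ctrl.hold(.1);print(d,read_ft_force(),read_moment(),read_tcp_pos()-P)
ctrl.move_l(P,rate=.03);ctrl.hold(.1);print(read_ft_force(),read_finger_gap())
W=snap("wrist","wb.png");D=snap("side","db.png")
a=cv2.resize(W["img"][0:150,230:430],None,fx=2,fy=2)
b=cv2.resize(D["img"][200:370,230:380],None,fx=2.6,fy=2.6,interpolation=cv2.INTER_CUBIC)
o=np.zeros((442,790,3),np.uint8);o[:300,:400]=a;o[:442,400:790]=b[:442];cv2.imwrite("pics/hung.png",o);print(read_t())
E
```

```text
[-3.7198  1.5982  3.2592]
[0.003, 0, 0] [-8.9649  2.7818  8.8185] [0.588  2.4084 0.1857] [ 0.0005 -0.0002  0.0007]
[-0.003, 0, 0] [0.9996 0.5004 0.0462] [ 0.0672 -0.6255 -0.0379] [-0.0021 -0.0002  0.0001]
[0, 0.003, 0] [-3.552  -3.0656  2.8853] [-1.3577  0.711  -0.3724] [-0.0006  0.0022  0.0005]
[0, -0.003, 0] [-3.6974  3.7443  4.5147] [1.6066 0.6703 0.3944] [-0.0006 -0.0018  0.0001]
[-3.6942  0.9955  5.5109] 0.012731789513272094
20.05
```

View pics/hung.png

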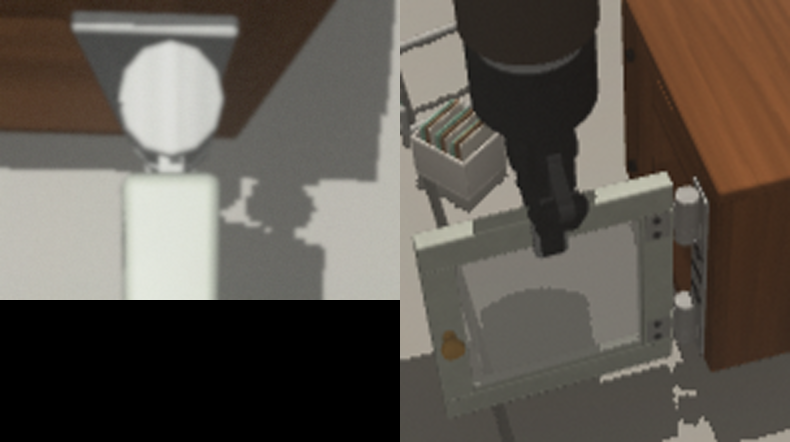

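```bash
cat >> h.py <<'E'
def pull(D,box):
    x0,y0,x1,y1=box;hsv=cv2.cvtColor(D["img"][y0:y1,x0:x1],cv2.COLOR_BGR2HSV)
    m=cv2.inRange(hsv,(10,100,60),(32,255,255));n,l,st,c=cv2.connectedComponentsWithStats(m)
    i=np.argsort(-st[1:,4])[:3]+1;return [(st[k,4],np.round(c[k]+[x0,y0],1).tolist()) for k in i]
E
python3 - <<'E'
from h import *
np.set_printoptions(precision=4,suppress=True)
print("before",pull(np.load("pics/db.npz"),(200,280,320,380)))
ctrl.grip(.03);ctrl.hold(.2);print(read_ft_force(),read_finger_gap())
D=snap("side","dr.png");print("open30",pull(D,(200,280,320,380)))
p=read_tcp_pos();ctrl.grip(.045)
ctrl.move_l(p+[0,0,.11],rate=.1);ctrl.hold(.2)
D=snap("side","dr2.png");print("clear",pull(D,(200,280,320,380)),read_ft_force())
S=snap("scene","sr2.png");print("scene",pull(S,(290,250,450,400)))
print(read_t())
E
```

```text
before [(np.int32(67), [249.6, 332.9])]
[-0.071   0.5255  1.2672] 0.030110343529574646
open30 [(np.int32(69), [249.3, 333.5])]
clear [(np.int32(68), [249.4, 333.5])] [-0.6014 -0.7094  0.4056]
scene [(np.int32(133), [313.3, 258.3]), (np.int32(52), [319.5, 331.0]), (np.int32(40), [328.0, 317.5])]
22.4583
```

```bash
python3 - <<'E'
from h import *
np.set_printoptions(precision=4,suppress=True)
H=np.array([.577,-.242]);r=.145;yc=-.033
u=lambda a:np.array([np.cos(a),np.sin(a)])
def pose(th,d,z):
    f=np.pi/2+yc+th;xy=H+r*u(f)+d*u(f+np.pi/2);return np.array([*xy,z]),Rd(f-np.pi)
ctrl.grip(0)
th0=np.pi/2-.03-yc*0
P,q=pose(1.57,.07,.29);ctrl.move_l(P,rate=.2,attitude=q)
P,q=pose(1.57,.07,.178);ctrl.move_l(P,rate=.2,attitude=q);ctrl.hold(.1);f0=read_ft_force()
for d in np.arange(.06,.021,-.01):
    P,q=pose(1.57,d,.178);ctrl.move_l(P,rate=.06,attitude=q)
print(read_ft_force()-f0)
for th in np.arange(1.45,.04,-.12):
    P,q=pose(th,.022,.178);ctrl.move_l(P,rate=.07 if th>.4 else .04,attitude=q)
    f=read_ft_force()-f0;print(round(th,2),f)
    if np.linalg.norm(f)>20: break
print(read_t());D=snap("side","dc.png");print(pull(D,(230,150,420,380)))
E
```

```text
[-0.815  -1.1776 -0.3452]
1.45 [ 0.0642 -0.3233  0.523 ]
1.33 [-0.3017 -1.0111  0.7007]
1.21 [ 0.5132 -0.3123  0.2405]
1.09 [-0.1637 -0.5003 -0.1123]
0.97 [-0.644  -0.1876  0.1384]
0.85 [-0.3857 -0.6034  0.7028]
0.73 [-0.7192 -0.5634  0.0606]
0.61 [-0.065  -0.4355 -0.5069]
0.49 [-0.0838 -1.0618  0.4599]
0.37 [-0.4    -1.064  -0.4569]
0.25 [-0.2493 -0.3662 -0.2116]
0.13 [-0.2881 -0.0859 -0.0367]
31.0917
[(np.int32(9392), [374.6, 255.1]), (np.int32(43), [294.8, 245.7]), (np.int32(20), [324.6, 232.0])]
```

```bash
cat > fin.py <<'E'
from h import *
np.set_printoptions(precision=4,suppress=True)
H=np.array([.577,-.242]);r=.145;yc=-.033
u=lambda a:np.array([np.cos(a),np.sin(a)])
def pose(th,d,z):
    f=np.pi/2+yc+th;xy=H+r*u(f)+d*u(f+np.pi/2);return np.array([*xy,z]),Rd(f-np.pi)
def pred(D,th):
    f=np.pi/2+yc+th;return proj(D,[*(H+.171*u(f)+.016*u(f+np.pi/2)),.113])
E
python3 - <<'E'
from fin import *
D=np.load("pics/dc.npz")
for t in(0,.05,.13,.2,.3):print(t,pred(D,t))
ctrl.hold(.1);f0=read_ft_force()
for th in np.arange(.11,-.06,-.02):
    P,q=pose(th,.022,.178);ctrl.move_l(P,rate=.03,attitude=q)
    f=read_ft_force()-f0;print(round(th,2),f)
    if np.linalg.norm(f)>6: break
ctrl.hold(.4);print(read_ft_force()-f0,read_tcp_pos())
P2,q2=pose(.0,.10,.178);ctrl.move_l(P2,rate=.04,attitude=q);ctrl.hold(.3)
D=snap("side","de.png");print(pull(D,(230,150,345,380)))
S=snap("scene","se.png")
a=cv2.resize(S["img"][130:290,270:430],(390,390),interpolation=cv2.INTER_CUBIC)
b=cv2.resize(D["img"][170:350,260:440],(390,390),interpolation=cv2.INTER_CUBIC)
cv2.imwrite("pics/end.png",np.hstack([a,b]));print(read_t())
E
```

```text
0 [306.1776 239.6705]
0.05 [302.2738 240.8458]
0.13 [296.1658 243.0092]
0.2 [290.9806 245.1843]
0.3 [283.8714 248.7397]
0.11 [ 0.5897 -0.4541 -1.4295]
0.09 [-0.7822  0.3589  0.2513]
0.07 [-0.8367 -1.1296 -0.6243]
0.05 [ 0.3359  0.2151 -0.3942]
0.03 [ 0.1556 -0.4311 -0.8621]
0.01 [-0.3474  0.3103 -0.4955]
-0.01 [-2.3654  0.0306  0.7227]
-0.03 [-8.4406  0.6261  5.5222]
[-8.2293  0.4069  4.6292] [ 0.5608 -0.096   0.1779]
[(np.int32(1189), [334.0, 216.9]), (np.int32(43), [305.0, 241.9]), (np.int32(9), [341.0, 307.0])]
36.25
```

View pics/end.png

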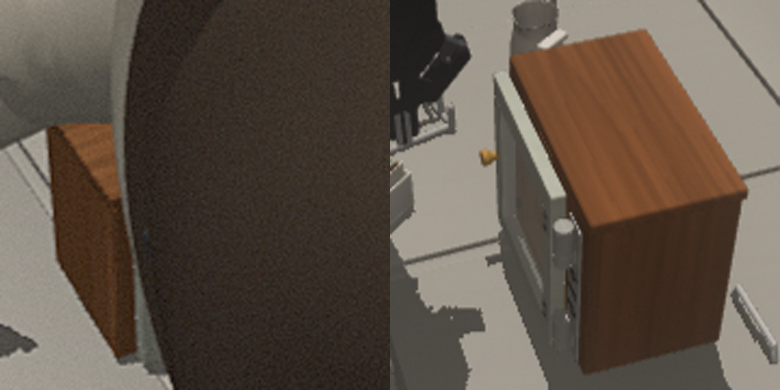

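```bash
python3 - <<'E'
from fin import *
P,q=pose(-.03,.12,.30);ctrl.move_l(P,rate=.15);ctrl.hold(1.)
D=snap("side","df.png");print(pull(D,(230,230,325,380)),read_t(),read_ft_force())
S=snap("scene","sf.png")
a=np.load("pics/de.npz")["img"];print("moved px",(cv2.absdiff(a[170:350,290:440],D["img"][170:350,290:440]).max(2)>40).sum())
finish_job()
E
```

```text
[(np.int32(43), [305.0, 241.9]), (np.int32(2), [255.5, 243.5]), (np.int32(1), [259.0, 248.0])] 38.2667 [-0.7234  0.5836  0.3119]
moved px 368
the job is handed in; nothing more can be done
```

The door is hung with both sockets down on the hinge pins and swung shut. The last pictures show it closed and not moving, with the arm clear. The job was handed in at about 38 s, and the jug, gel bottle and sugar caddy were left alone.

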